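# Clear the grille and hold the cooling module's access panel shut

### The job

Slide the blue bucket of tubes from in front of the cooling module across the bench until it stands wholly inside the yellow ring, without lifting or tipping it. Then turn the black quarter-turn fastener on the module's blue access panel until its bar and white slot line point at the two yellow marks, and only then press the springy panel down flush against its frame and hold it there: finish while still pressing it shut. Leave everything else where it stands.

Things in the scene. Friction and masses are not known exactly. Their poses are not given: they have to be found in the camera images.
- module: White cooling module, fixed, 220 x 240 mm, 70 mm high, dark grille on its front. Origin: centre of its underside; x from the front (grille) to the back, z up. Blue access panel on top: 176 x 176 x 5 mm plate, 0.3 kg, hinged at the back on a line along y at x = +90 mm, 70 mm up; it reaches from there to the front, its top 76 mm above the bench when flush.
- panel (a joint): Hinge of the blue panel, rad: 0 = flush on the frame; 0.10 = ajar, as springs hold it at the start (front edge 17 mm up). Springs always push it open: pressed 145 mm from the hinge it takes about 2.5 N to start and 6 N to bring flush. With the fastener not lined up, a tang under it strikes the frame and the panel stops about 0.05 rad short of flush.
- fastener (a joint): Quarter-turn fastener on the panel, rad: 0 = bar lined up with the two yellow marks (along the module's x axis); positive = counter-clockwise seen from above. Starts between 0.7 and 1.4, turns from -0.35 to 1.57 with no stop at 0, and stays where it is left (friction 0.08 N m). The panel closes only within about 0.1 of 0.
- fastener_grip (a point): Point on the fastener's axis to grip it at, 9 mm below the top of its bar. Black disc, 48 mm across, 6 mm thick, flat on the panel; upright bar on it 42 mm long, 10 mm thick, 29 mm high above the disc. Turns with the fastener: x along the bar, y across its thickness, z along the axis (square to the panel). 145 mm from the hinge line, midway across the panel.
- panel_pad (a point): Centre of the top of a dark round rubber pad, 34 mm across, on the blue panel near its front edge, 55 mm to the module's +y side of the fastener's axis and 145 mm from the hinge line: a handy place to press. z is square to the panel.
- bucket: Round blue rotor bucket, 90 mm diameter, upright wall 62 mm high, carrying four capped tubes that rise to 82 mm; about 0.5 kg. Stands loose on the bench before the module's grille. Origin: centre of its underside.
- park: Yellow ring painted flat on the bench, 144 mm inner and 164 mm outer diameter, to the left or right of the bucket. Origin: its centre. No height to bump against.
- tipbox: Bystander: grey and orange pipette tip box, 72 x 72 mm, 47 mm high, loose, on the other side from the ring. Origin: centre of its underside.
- greenrack: Bystander: green tube rack, 90 x 130 mm, 45 mm high with tubes to 89 mm, loose. Origin: centre of its underside.
- reagent: Bystander: amber bottle, 70 mm diameter, 150 mm high, loose. Origin: centre of its underside.
- beaker: Bystander: small glass beaker, 70 mm diameter, 80 mm high, loose. Origin: centre of its underside.
- rotorknob: Bystander: black rotor knob, 54 mm diameter, 46 mm high, loose. Origin: centre of its underside.
- driver: Bystander: screwdriver lying on the bench, loose. Origin: near its middle, underneath.
Mind the look-alikes: they are no part of the job. Of the things that look like the bucket, the middle-sized one is meant.

How it is judged:
By the outcome, as a careful person would: the job done as asked, in the order asked, and still so for the second after the job is handed in, while the arm keeps its last pose, push and grip.
It also fails if it takes over 64 s, if anything falls off the work surface, if the arm or the gripper's body presses on something with over 40 N, if the wrist force passes 120 N, or if a joint passes its speed limit or range.

### The arm

A 6-joint arm with a two-finger parallel gripper is mounted at the origin on the work surface. World frame = base frame: x ahead of the robot, y to its left, z up, the work surface at z = 0. Lengths are in mm, angles in rad, forces in N, time in s.
With the tool pointing down it reaches from about 350 to 775 mm from the base axis. Payload 7.3 kg.
Tool frame: the origin (TCP) lies between the finger pads; the fingertips stand 8 mm ahead of it and the grasp point (between the pads) lies 11 mm behind it; z points along the fingers, y is the line along which they close (so a half turn about z gives the same grasp; the last joint's range is limited). The gripper opens to 92 mm and grips with 3 to 60 N. Pads are 19 mm wide; open, the fingers measure 130 mm over their backs; the gripper's body (75 mm by 190 mm) begins 47 mm behind the grasp point.
Start: joints at [1.134, 0.342, 1.524, -0, 1.275, -0.146], TCP at [150.512, 502.981, 234.741] pointing down, gripper open.
Joint ranges: [-2.53, 2.53], [-0.77, 2.02], [0.04, 2.7], [-1, 4.14], [0.28, 2.66], [-3.11, 3.11]. Speed limits (rad/s): [2.57, 2.57, 3.14, 3.14, 3.14, 3.14].

### API

Orientations are given as a unit quaternion [w, x, y, z].
In Python, from station import ctrl, get_obs, snapshot, trace gives the robot as it stands. Calls block until the motion is done:
- ctrl.move_ptp(position, orientation): joint-space move of the TCP to a pose.
- ctrl.move_linear(position, rotation=None, vel=150, threshold=None): straight line of the TCP; rotation=None keeps the orientation; vel is the mean speed in mm/s. With threshold (N) it stops when the force on the tool has changed by that much, and returns True; else False.
- ctrl.move_joints(angles): joint-space move.
- ctrl.let_go() and ctrl.clamp(effort=None): open the fingers fully, or close them until they stop; effort is the grip in N (None keeps the last).
- ctrl.dwell(seconds).
- ctrl.solve_ik(position, orientation): joint angles nearest the present ones, or None.
- get_obs(): the state.
- snapshot(name): name is "side" or "top" or "wrist"; returns a dict with "image" (420x560x3 uint8, red, green, blue), "depth" (420x560 float32, mm along the optical axis (not along the pixel's ray), 0 where there is no reading), "camera_matrix" (3x3 intrinsics, pixels), "camera_from_world" (4x4, takes a point from world to camera coordinates); the wrist camera has in their place "hand_eye" (4x4, takes a point from camera to tool coordinates, whose origin is the TCP and whose axes are the flange's). Camera axes: x right, y down, z forward; pixel columns grow to the right and rows downward; lengths in mm; the calibration is good to about 2 mm. The wrist camera is an equidistant fisheye: a pixel r from the principal point sees the ray r / f radians off the axis. A picture is of the moment at which its call begins: read the wrist's pose just before it.
A pose or a line that the arm cannot do raises ctrl.Unreachable and nothing moves.
- ctrl.job_done(): hands the job in; it is judged then, once.
Trained networks look in a picture, given as the dict that the camera call returned (one of the last four; its "shot" number tells which), for a name from the list of things; names that differ only in an ending like _2 or _b are one class to them, and where a whole thing is asked for, a point or a joint stands for the part that bears it (a point fixed in the world has none). Each returns a list of dicts, best first, with "confidence" (0 to 1); they miss things now and then, are a little off and sometimes report something else, mostly with a low value. They report only what shows in the picture. A call takes as long as a camera call. They do not tell look-alikes from the thing itself.
- trace(label, picture): "pixels" (420x560 bool, what is visible of it) and "centre" ([column, row] in pixels, amid what is visible of it).
The state is a dict: "time": time; "joint_positions": joint angles; "dq": joint speeds; "joint_torque": joint torques, N m; "tool_pos": TCP position; "orientation": TCP orientation; "contact_force": force on the tool from outside, world axes, zero at the start; "wrist_torque": the same for the moment, N m; "finger_gap": finger opening in mm; "grasp_force": force on a finger pad.
Only numpy, scipy, OpenCV 4.12 (cv2) and the standard library are available. Lean on these libraries where they do the work, as an engineer would, in place of code of your own. Each camera call takes 0.05 s, during which the arm holds its last target. There are 200 camera calls.

## Working session

There is one attempt and no reset: what is moved stays moved. The work goes in short steps, each a Python script; the robot and the scene stay as the last script left them, time stands still between calls to the robot, and variables do not carry over. Pictures are saved under pics/ and viewed, at most 10 in all, crops included, and the job is handed in when it is done.

```bash
ls; mkdir -p pics; cat > h.py <<'E'
import numpy as np, cv2
from station import ctrl,get_obs,snapshot,trace
def pts(s,mask):
    v,u=np.nonzero(mask&(s["depth"]>0)); d=s["depth"][v,u]
    K=s["camera_matrix"]; p=np.stack([(u-K[0,2])/K[0,0]*d,(v-K[1,2])/K[1,1]*d,d],1)
    T=np.linalg.inv(s["camera_from_world"]); return p@T[:3,:3].T+T[:3,3],u,v
def save(n,im): cv2.imwrite("pics/"+n,cv2.cvtColor(im,cv2.COLOR_RGB2BGR))
E
python3 - <<'E'
from h import *
for n in("top","side"):
    s=snapshot(n); save(n+"0.png",s["image"])
    for l in["module","bucket","park","fastener","panel_pad","tipbox","greenrack","reagent","beaker","rotorknob","driver"]:
        for r in trace(l,s):
            if r["confidence"]<.3: continue
            p,u,v=pts(s,r["pixels"])
            if len(p): print(n,l,round(r["confidence"],2),np.round(r["centre"]),np.round(np.median(p,0)),np.round(np.percentile(p,2,0)),np.round(np.percentile(p,98,0)))
print(get_obs())
E
```

```text
pics
top module 0.56 [279. 156.] [653.   6.  78.] [ 549. -109.   37.] [767. 121.  97.]
top bucket 0.98 [228. 278.] [345. 132.  50.] [316. 105.   2.] [373. 161.  59.]
top bucket 0.88 [284. 235.] [453.  -6.  78.] [414. -46.   5.] [494.  33.  85.]
top bucket 0.73 [416. 310.] [ 275. -328.  104.] [ 218. -395.   18.] [ 332. -279.  119.]
top park 0.64 [357. 242.] [ 449. -258.   -0.] [ 375. -352.   -5.] [ 531. -192.    4.]
top park 0.32 [277. 174.] [607.  12.  97.] [587. -11.  90.] [629.  34. 128.]
top fastener 0.8 [279. 172.] [606.  11.  98.] [587. -11.  92.] [628.  29. 128.]
top panel_pad 0.96 [281. 149.] [663.   7.  84.] [579. -79.  73.] [749.  92. 103.]
top tipbox 0.62 [162. 237.] [451. 304.  46.] [417. 270.   0.] [484. 353.  50.]
top greenrack 0.93 [416. 140.] [ 705. -341.   45.] [ 666. -412.    3.] [ 751. -284.   91.]
top reagent 0.89 [156. 147.] [662. 303. 102.] [638. 282.  12.] [698. 340. 151.]
top beaker 0.56 [108. 182.] [587. 458.  42.] [554. 412.  -1.] [616. 477.  82.]
top rotorknob 0.59 [123. 230.] [464. 411.  43.] [439. 388.  -1.] [489. 441.  48.]
top driver 0.96 [456. 221.] [ 4
[... 1822 characters left out ...]
'joint_positions': array([ 1.13401933e+00,  3.41988124e-01,  1.52409778e+00, -7.55401993e-06,
        1.27538246e+00, -1.46042894e-01]), 'dq': array([-0.00066215, -0.00199784, -0.00066817,  0.00061896, -0.00138291,
       -0.00121011]), 'joint_torque': array([ 7.57125254e-04, -4.31151009e+01, -2.44477451e+01,  7.16373464e-02,
        4.83779423e-02, -6.21224876e-05]), 'tool_pos': array([150.50693387, 502.98908495, 234.74745293]), 'orientation': array([2.13156883e-05, 1.44854532e-01, 9.89452960e-01, 5.84872000e-05]), 'contact_force': array([-0.84183789,  0.11506908, -0.04379031]), 'wrist_torque': array([0.02029399, 0.06075124, 0.02290221]), 'grasp_force': 0.0, 'finger_gap': 91.50825087526658}
```

```bash
python3 - <<'E'
import cv2
im=cv2.imread("pics/top0.png"); cv2.imwrite("pics/c1.png",cv2.resize(im[110:350,180:480],None,fx=2.5,fy=2.5,interpolation=cv2.INTER_CUBIC))
E
```

```text
(no output)
```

View pics/top0.png

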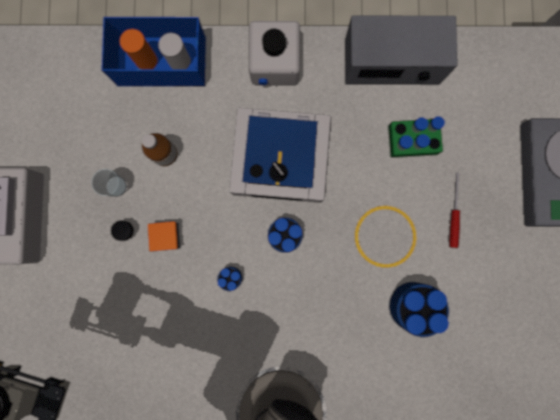

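View pics/c1.png

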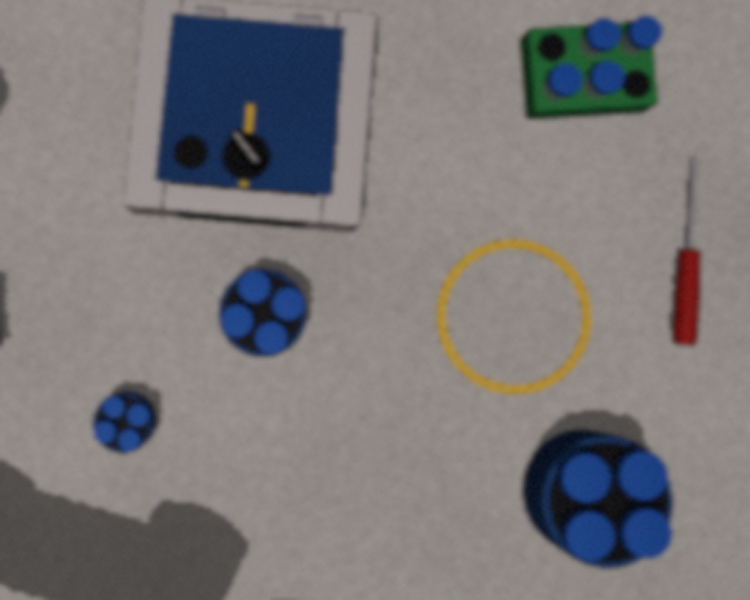

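Three look-alike buckets: small (229,279), middle (284,235), large (420,310). The middle one, before the grille, ≈90 mm wide, is meant, and the crop confirms it. The ring is at (386,237) and the fastener at (279,172), with its slot turned about 40° from the yellow marks. The pad is to its left at (256,171).

```bash
python3 - <<'E'
from h import *
from scipy.optimize import least_squares
def circ(p): 
    f=lambda q:np.hypot(p[:,0]-q[0],p[:,1]-q[1])-q[2]
    return least_squares(f,[*p.mean(0)[:2],50],loss="soft_l1").x.round(1)
for n in("top","side"):
    s=snapshot(n); P,u,v=pts(s,s["depth"]>0); C=s["image"][v,u].astype(int); hsv=cv2.cvtColor(s["image"],cv2.COLOR_RGB2HSV)[v,u].astype(int)
    yel=(abs(hsv[:,0]-23)<7)&(hsv[:,1]>110)&(hsv[:,2]>90)
    m=yel&(abs(P[:,2])<10)&(abs(P[:,0]-450)<110)&(abs(P[:,1]+272)<110); print(n,"ring",circ(P[m]),m.sum())
    near=np.hypot(P[:,0]-453,P[:,1]+7)<60
    m=near&(P[:,2]>15)&(P[:,2]<64); print("bucket lowpts mec",cv2.minEnclosingCircle(P[m][:,:2].astype(np.float32)))
    m=near&(P[:,2]>8)&(P[:,2]<55); print("bucket wall",circ(P[m]),m.sum())
    blue=(abs(hsv[:,0]-110)<12)&(hsv[:,1]>120)&(P[:,0]>560)&(P[:,0]<770)&(abs(P[:,1]-5)<110)&(P[:,2]>65)&(P[:,2]<105)
    r=cv2.minAreaRect(P[blue][:,:2].astype(np.float32)); print("panel",r)
    Q=P[blue]; A=np.c_[Q[:,:2],np.ones(len(Q))]; print("plane",np.linalg.lstsq(A,Q[:,2],rcond=None)[0])
    w=(hsv[:,1]<60)&(P[:,0]>530)&(P[:,0]<790)&(abs(P[:,1]-5)<135)&(P[:,2]>62)&(P[:,2]<78)
    print("module",cv2.minAreaRect(P[w][:,:2].astype(np.float32)),w.sum())
    m=yel&(P[:,0]>560)&(P[:,0]<700)&(abs(P[:,1]-8)<40)&(P[:,2]>60)
    print("marks",P[m].mean(0).round(1),cv2.fitLine(P[m][:,:2].astype(np.float32),cv2.DIST_L2,0,.01,.01).ravel())
    f=(np.hypot(P[:,0]-607,P[:,1]-8)<40)&(P[:,2]>115)
    print("bartop",P[f].mean(0).round(1),f.sum(),cv2.minAreaRect(P[f][:,:2].astype(np.float32)))
E
```

```text
top ring [ 453.9 -274.    77.2] 617
bucket lowpts mec ((454.46002197265625, -6.73474645614624), 44.7653923034668)<stdin>:5: RuntimeWarning: Mean of empty slice.
  ret = um.true_divide(
Traceback (most recent call last):
ValueError: Initial guess is outside of provided bounds
```

```bash
cat >> h.py <<'E'
from scipy.spatial.transform import Rotation as R
def quat(z,y):
    "tool z axis, approx closing axis y -> [w,x,y,z]"
    z=np.array(z,float); z/=np.linalg.norm(z); y=np.array(y,float); y-=z*(y@z); y/=np.linalg.norm(y)
    return R.from_matrix(np.c_[np.cross(y,z),y,z]).as_quat(scalar_first=True)
E
python3 - <<'E'
from h import *
from scipy.optimize import least_squares
def circ(p): 
    if len(p)<5: return None
    f=lambda q:np.hypot(p[:,0]-q[0],p[:,1]-q[1])-q[2]
    return least_squares(f,[*p.mean(0)[:2],50],loss="soft_l1").x.round(1)
for n in("top","side"):
    s=snapshot(n); P,u,v=pts(s,s["depth"]>0); hsv=cv2.cvtColor(s["image"],cv2.COLOR_RGB2HSV)[v,u].astype(int)
    yel=(abs(hsv[:,0]-23)<7)&(hsv[:,1]>110)&(hsv[:,2]>90)
    m=yel&(abs(P[:,2])<10)&(abs(P[:,0]-450)<110)&(abs(P[:,1]+272)<110); print(n,"ring",circ(P[m]),m.sum())
    near=np.hypot(P[:,0]-453,P[:,1]+7)<60
    m=near&(P[:,2]>8)&(P[:,2]<55); print("bucket wall",circ(P[m]),m.sum())
    blue=(abs(hsv[:,0]-110)<12)&(hsv[:,1]>120)&(P[:,0]>560)&(P[:,0]<770)&(abs(P[:,1]-5)<110)&(P[:,2]>65)&(P[:,2]<105)
    if blue.sum(): 
        Q=P[blue]; A=np.c_[Q[:,:2],np.ones(len(Q))]; print("panel",cv2.minAreaRect(Q[:,:2].astype(np.float32)),"plane",np.linalg.lstsq(A,Q[:,2],rcond=None)[0])
    w=(hsv[:,1]<60)&(P[:,0]>530)&(P[:,0]<790)&(abs(P[:,1]-5)<135)&(P[:,2]>62)&(P[:,2]<78)
    if w.sum(): print("module",cv2.minAreaRect(P[w][:,:2].astype(np.float32)),w.sum())
    m=yel&(P[:,0]>560)&(P[:,0]<700)&(abs(P[:,1]-8)<40)&(P[:,2]>60)
    if m.sum()>4: print("marks",P[m].mean(0).round(1),cv2.fitLine(P[m][:,:2].astype(np.float32),cv2.DIST_L2,0,.01,.01).ravel())
    f=(np.hypot(P[:,0]-607,P[:,1]-8)<40)&(P[:,2]>115)
    if f.sum()>4: print("bartop",P[f].mean(0).round(1),f.sum(),cv2.minAreaRect(P[f][:,:2].astype(np.float32)))
for sg in(1,-1):
    q=quat([0,0,-1],[sg,0,0])
    for p in([454,100,160],[454,100,33],[454,-274,33],[454,-170,33]): 
        j=ctrl.solve_ik(p,q); print(sg,p,None if j is None else np.round(j,2))
E
```

```text
top ring [ 453.9 -274.1   77.2] 616
bucket wall None 3
panel ((663.4989013671875, 4.2570343017578125), (169.21351623535156, 171.23834228515625), 85.2040023803711) plane [-1.02387220e-01  1.00048029e-02  1.52092859e+02]
module ((661.515869140625, 6.3061370849609375), (240.09271240234375, 221.6073455810547), 85.27493286132812) 3309
marks [635.1   7.3  88.2] [ 9.967645e-01 -8.037798e-02  6.351173e+02  7.265263e+00]
bartop [609.8  10.3 123.7] 79 ((610.1541137695312, 10.040124893188477), (40.95888137817383, 10.58687686920166), 37.546295166015625)
side ring [ 452.7 -273.1   77.2] 445
bucket wall [452.3  -5.6  44.6] 233
panel ((662.6658935546875, 3.1394424438476562), (176.33631896972656, 170.8807830810547), 84.98129272460938) plane [-1.00655548e-01  1.33788500e-02  1.51828639e+02]
module ((659.2275390625, 6.736175537109375), (245.09854125976562, 220.2178497314453), 85.28848266601562) 1511
marks [634.3   9.8  88.3] [ 9.9684012e-01 -7.9433754e-02  6.3433002e+02  9.8081980e+00]
bartop [607.4   7.9 123.6] 47 ((607.7617797851562, 9.000938415527344), (43.60435104370117, 12.025739669799805), 38.3489990234375)
1 [454, 100, 160] [ 0.05  0.31  1.79 -0.    1.03  0.05]
1 [454, 100, 33] [ 0.05  0.52  1.93 -0.    0.7   0.05]
1 [454, -274, 33] [-0.69  0.6   1.74 -0.    0.8  -0.69]
1 [454, -170, 33] [-0.52  0.54  1.87 -0.    0.73 -0.52]
-1 [454, 100, 160] [ 0.05  0.31  1.79 -0.    1.03 -3.09]
-1 [454, 100, 33] [ 0.05  0.52  1.93 -0.    0.7  -3.09]
-1 [454, -274, 33] [-0.69  0.6   1.74 -0.    0.8   2.45]
-1 [454, -170, 33] [-0.52  0.54  1.87 -0.    0.73  2.63]
```

```bash
python3 - <<'E'
from h import *
q=quat([0,0,-1],[1,0,0])
ctrl.move_ptp([453.5,105,170],q)
ctrl.move_linear([453.5,105,34],vel=200)
print("in:",ctrl.move_linear([453.5,-6.5,34],vel=80,threshold=15),get_obs()["tool_pos"],get_obs()["contact_force"])
s=snapshot("top"); save("t1.png",cv2.resize(s["image"][130:330,180:480],None,fx=2.5,fy=2.5))
o=get_obs(); print(o["time"])
E
```

```text
in: False [453.58790302  -6.19354595  34.01671246] [ 1.02397338 -1.18027334 -0.14589144]
5.6083
```

View pics/t1.png

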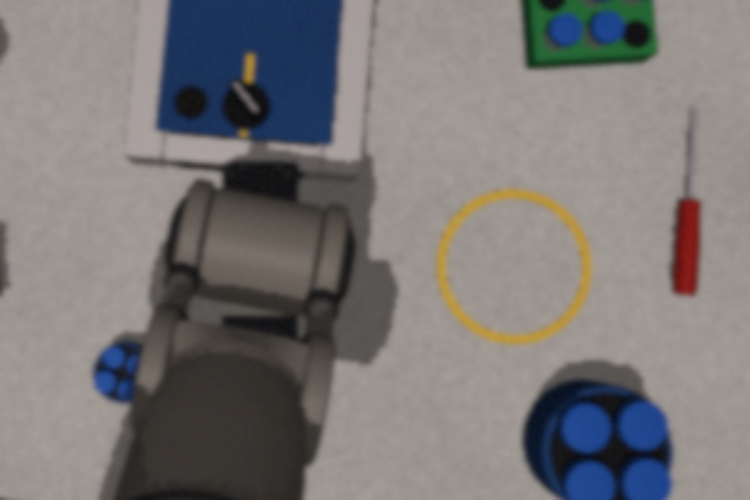

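The hand hides the middle bucket and nothing else has moved; contact forces are about 1 N, so the fingers look to be round it. I'll clamp lightly and slide.

```bash
python3 - <<'E'
from h import *
ctrl.clamp(8); o=get_obs(); print(o["finger_gap"],o["grasp_force"],o["contact_force"])
if o["finger_gap"]>80:
    print(ctrl.move_linear([453.5,-273.5,34],vel=70,threshold=25)); o=get_obs(); print(o["tool_pos"],o["finger_gap"],o["contact_force"])
    ctrl.let_go(); ctrl.dwell(.2)
    print(ctrl.move_linear([453.5,-165,34],vel=100,threshold=25)); ctrl.move_linear([453.5,-165,190],vel=250)
    q=quat([0,0,-1],[1,0,0]); ctrl.move_ptp([520,30,260],q)
    for n in("top","side"):
        s=snapshot(n); P,u,v=pts(s,s["depth"]>0); m=(np.hypot(P[:,0]-453.5,P[:,1]+273.5)<75)&(P[:,2]>15)
        print(n,m.sum(),cv2.minEnclosingCircle(P[m][:,:2].astype(np.float32)),P[m][:,2].max())
        if n=="side": save("s2.png",cv2.resize(s["image"][120:360,150:450],None,fx=2.5,fy=2.5))
    print(get_obs()["time"])
E
```

```text
89.87206464912222 7.999885082244873 [ 2.64719059  1.15999996 -1.16175761]
False
[ 452.44316131 -272.2368615    33.96673843] 89.47653061675078 [-0.68772584  5.76274066  5.18603457]
False
top 1102 ((452.3263854980469, -272.18109130859375), 45.382728576660156) 88.4007400839339
side 923 ((452.12762451171875, -272.96771240234375), 46.18462371826172) 87.11943998761751
13.25
```

View pics/s2.png

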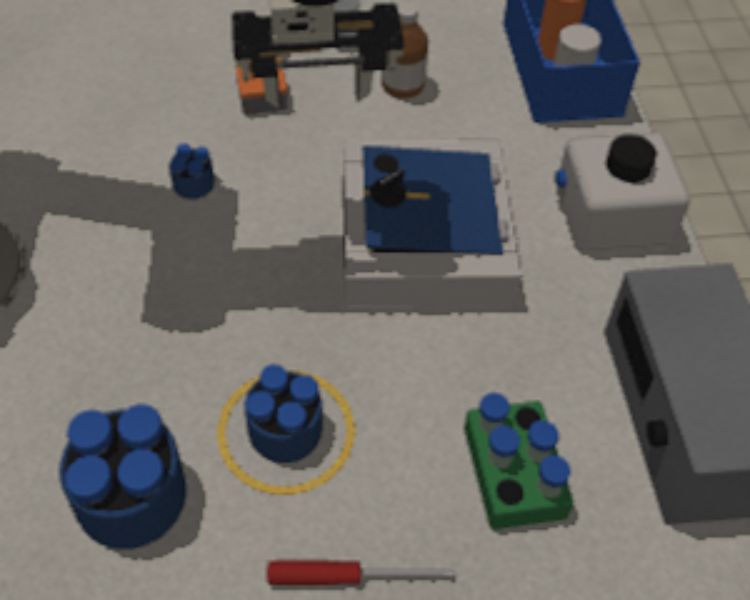

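Bucket stands upright at (452,-272), well inside the ring (crop pixel 285,425). Next the fastener.

```bash
cat >> h.py <<'E'
C=np.array([660.5,6.5,0]); psi=-.082
Rz=R.from_euler("z",psi).as_matrix()
def panel(d,y,h,a=.1):
    "world point d from hinge, y aside, h above panel top at angle a; and panel axes"
    ex=np.array([np.cos(a),0,-np.sin(a)]); n=np.array([np.sin(a),0,np.cos(a)])
    return C+Rz@(np.array([90,y,70])-d*ex+(6+h)*n), Rz@ex, Rz@[0,1,0], Rz@n
def pose(d,y,htip,th,a=.1,sg=1):
    p,ex,ey,n=panel(d,y,htip+8,a)
    return p, quat(-n,sg*(-np.sin(th)*ex+np.cos(th)*ey))
E
python3 - <<'E'
from h import *
print(panel(145,0,35)[0])
for sg in(1,-1):
    for th in(.74,0.):
        for h in(80,12):
            p,q=pose(145,0,h,th,sg=sg); j=ctrl.solve_ik(p,q); print(sg,th,h,p.round(1),None if j is None else np.round(j,2))
print(get_obs()["joint_positions"].round(2))
E
```

```text
[610.48618495  10.61034963 125.27101619]
1 0.74 80 [615.8  10.2 178. ] [-0.11  0.61  1.24 -0.    1.39 -2.33]
1 0.74 12 [609.   10.7 110.3] [-0.11  0.66  1.35 -0.    1.23 -2.33]
1 0.0 80 [615.8  10.2 178. ] [-0.11  0.61  1.24 -0.    1.39 -1.59]
1 0.0 12 [609.   10.7 110.3] [-0.11  0.66  1.35 -0.    1.23 -1.59]
-1 0.74 80 [615.8  10.2 178. ] [-0.11  0.61  1.24 -0.    1.39  0.81]
-1 0.74 12 [609.   10.7 110.3] [-0.11  0.66  1.35 -0.    1.23  0.81]
-1 0.0 80 [615.8  10.2 178. ] [-0.11  0.61  1.24 -0.    1.39  1.55]
-1 0.0 12 [609.   10.7 110.3] [-0.11  0.66  1.35 -0.    1.23  1.55]
[-0.09  0.32  1.49 -0.    1.33 -0.09]
```

```bash
python3 - <<'E'
from h import *
p,q=pose(145,0,70,.74,sg=-1); ctrl.move_ptp(p,q)
p2,_=pose(145,0,12,.74,sg=-1)
hit=ctrl.move_linear(p2,vel=80,threshold=6); o=get_obs(); print(hit,o["tool_pos"],o["contact_force"])
if not hit:
    ctrl.clamp(20); o=get_obs(); print(o["finger_gap"],o["grasp_force"],o["contact_force"],o["wrist_torque"])
    if 8<o["finger_gap"]<13:
        for th in np.linspace(.74,0,6)[1:]:
            p,q=pose(145,0,12,th,sg=-1); ctrl.move_ptp(p,q)
        o=get_obs(); print(o["finger_gap"],o["tool_pos"],o["contact_force"],o["wrist_torque"])
        ctrl.let_go(); p,q=pose(145,0,90,0,sg=-1); ctrl.move_linear(p,vel=150)
        p[0]-=90; p[2]+=80; ctrl.move_linear(p,vel=250)
for n in("top","side"):
    s=snapshot(n); b=(slice(100,210),slice(215,345)) if n=="top" else (slice(160,260),slice(270,380))
    save(n+"3.png",cv2.resize(s["image"][b],None,fx=5,fy=5,interpolation=cv2.INTER_CUBIC))
    P,u,v=pts(s,s["depth"]>0); f=(np.hypot(P[:,0]-607,P[:,1]-8)<40)&(P[:,2]>115)&(P[:,2]<135)
    if f.sum()>4: print(n,f.sum(),P[f].mean(0),cv2.minAreaRect(P[f][:,:2].astype(np.float32)))
print(get_obs()["time"])
E
```

```text
False [609.41717166  10.72334038 110.89160983] [0.25410724 0.54783961 1.16108465]
10.188865181059102 19.995274543762207 [ 5.34663225 -6.00975292 -3.105376  ] [-1.10573411 -0.78891908  0.05260028]
9.951720962765505 [610.61236501   8.2202792  110.27592319] [ 5.71635133 -7.53456618 -4.97340027] [-1.41078522 -0.78957664  0.06667198]
side 59 [607.28542104   8.35135858 123.3302256 ] ((608.5632934570312, 10.244279861450195), (42.188621520996094, 14.360431671142578), 0.649784505367279)
20.3
```

View pics/side3.png

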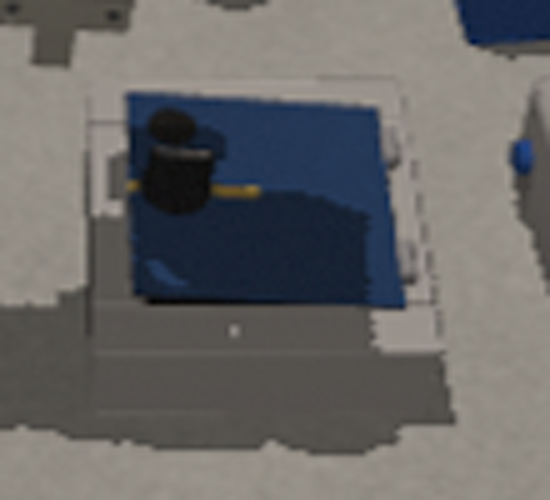

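```bash
python3 - <<'E'
from h import *
p,q=pose(190,0,110,0,sg=-1); ctrl.move_ptp(p,q)
o=get_obs(); s=snapshot("wrist"); save("w4.png",cv2.resize(s["image"],(800,600)))
K=s["camera_matrix"]; v,u=np.nonzero(s["depth"]>0); d=s["depth"][v,u]
x=(u-K[0,2])/K[0,0]; y=(v-K[1,2])/K[1,1]; t=np.hypot(x,y)+1e-9; k=np.tan(t)/t
ok=t<1.3; c=np.c_[x*k*d,y*k*d,d,np.ones(len(d))]
tp=(c@s["hand_eye"].T)[:,:3]; W=R.from_quat(o["orientation"],scalar_first=True).apply(tp)+o["tool_pos"]
hsv=cv2.cvtColor(s["image"],cv2.COLOR_RGB2HSV)[v,u].astype(int)
b=ok&(np.hypot(W[:,0]-609,W[:,1]-10)<30)&(W[:,2]>115)&(W[:,2]<135)
print("bar",b.sum(),W[b].mean(0),cv2.minAreaRect(W[b][:,:2].astype(np.float32)))
sl=b&(hsv[:,1]<60)&(hsv[:,2]>120)
if sl.sum()>5: print("slot",sl.sum(),cv2.fitLine(W[sl][:,:2].astype(np.float32),cv2.DIST_L2,0,.01,.01).ravel())
m=ok&(abs(hsv[:,0]-23)<8)&(hsv[:,1]>110)&(hsv[:,2]>80)&(abs(W[:,1]-9)<25)&(W[:,0]>560)&(W[:,0]<690)&(W[:,2]>70)
if m.sum()>5: print("marks",m.sum(),cv2.fitLine(W[m][:,:2].astype(np.float32),cv2.DIST_L2,0,.01,.01).ravel())
dk=ok&(hsv[:,2]<60)&(np.hypot(W[:,0]-610,W[:,1]-64)<30)&(W[:,2]>85); print("pad",dk.sum(),W[dk].mean(0),"exp",panel(145,55,3)[0])
E
```

```text
bar 788 [612.89990726   7.49922911 125.23686662] ((611.68701171875, 7.445788860321045), (9.436995506286621, 41.31691360473633), 85.4019546508789)
slot 178 [ 9.9580729e-01 -9.1475755e-02  6.1317023e+02  7.5481844e+00]
marks 1084 [9.94055152e-01 1.08877435e-01 6.18901978e+02 1.71521485e+00]
pad 16713 [613.59874508  67.09695908 277.66689908] exp [611.80719757  65.68721263  93.4308829 ]
```

View pics/w4.png

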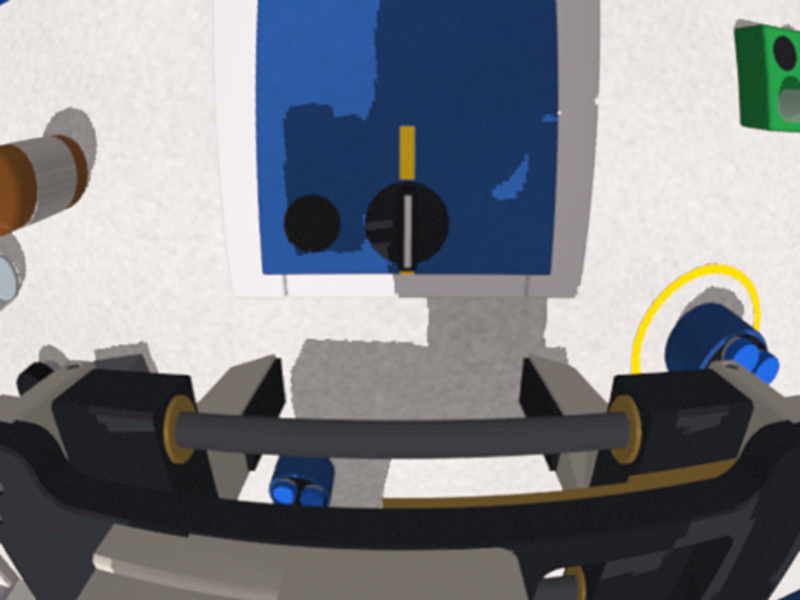

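```bash
python3 - <<'E'
from h import *
ctrl.clamp(20)
p,q=pose(145,52.5,60,0,a=0,sg=-1); ctrl.move_ptp(p,q)
f0=get_obs()["contact_force"]; print(p,f0)
p,_=pose(145,52.5,24,0,a=0,sg=-1); ctrl.move_linear(p,vel=60,threshold=5)
p,_=pose(145,52.5,-8,0,a=0,sg=-1); hit=ctrl.move_linear(p,vel=15,threshold=15)
ctrl.dwell(.5); o=get_obs(); print(hit,o["tool_pos"],"tip z",o["tool_pos"][2]-8,o["contact_force"],o["time"])
for n in("top","side"):
    s=snapshot(n); P,u,v=pts(s,s["depth"]>0); hsv=cv2.cvtColor(s["image"],cv2.COLOR_RGB2HSV)[v,u].astype(int)
    b=(abs(hsv[:,0]-110)<12)&(hsv[:,1]>120)&(P[:,0]>580)&(P[:,0]<745)&(abs(P[:,1]-5)<85)&(P[:,2]>65)&(P[:,2]<105)
    Q=P[b]; print(n,b.sum(),np.linalg.lstsq(np.c_[Q[:,:2],np.ones(len(Q))],Q[:,2],rcond=None)[0], Q[Q[:,0]<610][:,2].mean())
save("s5.png",cv2.resize(s["image"][150:290,230:410],None,fx=4,fy=4))
E
```

```text
[609.98498356  63.32854137 144.        ] [ 0.3598882  -0.62251774  0.20512048]
True [609.37660164  63.42166274  84.19735758] tip z 76.19735757758008 [-2.51539828  0.08919606  7.64982418] 25.3833
top 1553 [2.26528627e-03 3.57351649e-03 7.38706333e+01] 75.17415142642317
side 1451 [-1.73547762e-03 -1.10774375e-03  7.76441858e+01] 76.40707003780702
```

View pics/s5.png

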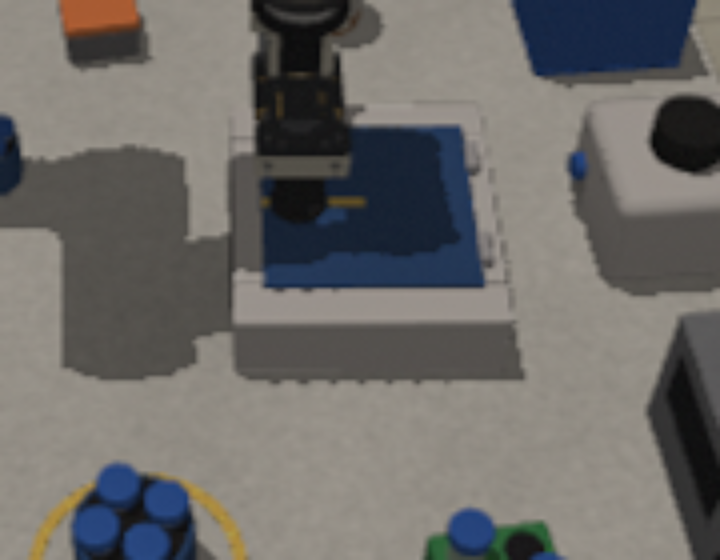

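Panel plane reads level (slope about 0, top at 75–76 mm), so it is flush; I'll add a little force for margin.

```bash
python3 - <<'E'
from h import *
for i in range(5):
    o=get_obs(); print(o["tool_pos"].round(2),o["contact_force"].round(1))
    if o["contact_force"][2]>12: break
    p=o["tool_pos"].copy(); z0=84.2-.8*(i+1); p[2]=z0; p[:2]=[609.4,63.4]
    ctrl.move_linear(p,vel=5,threshold=20); ctrl.dwell(.3)
ctrl.dwell(1); o=get_obs(); print(o["tool_pos"].round(2),o["contact_force"].round(1),o["time"])
E
```

```text
[609.37  63.4   84.18] [-2.7  0.3  7.8]
[609.44  63.4   84.14] [-4.2  0.5  9.2]
[609.46  63.4   83.96] [-5.1 -0.5 12.3]
[609.47  63.41  83.96] [-6.5 -0.4 13. ] 27.7083
```

```bash
python3 - <<'E'
from h import *
print(get_obs()["contact_force"].round(1)); print(ctrl.job_done())
E
```

```text
[-6.5 -0.4 13. ]
the job is handed in; nothing more can be done
None
```

I handed the job in at about 28 s. The bucket is upright inside the yellow ring, the fastener is lined up with its marks, and the panel is flush, held shut with about 13 N. I saw no sign of anything else being moved, though I did not re-measure the other items. No verdict came back.

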